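# Hold the gas lighter ready at the stove's ignition lug

### The job

Pick up the red gas lighter from the chopping board, lift it level and higher than the tops of the spice jars and cup, carry it over that row, and bring its metal nozzle to the small table stove. Stop with the nozzle held level, its end hovering about 15 mm above the brass ignition lug on the burner's rim and pointing straight towards the middle of the burner, the handle outside the stove on the lug's side. Do not touch the stove with lighter or robot, leave the jars and cup standing where they are, and finish while still holding the lighter there in the gripper: do not put it down or let go.

Things in the scene. Friction and masses are not known exactly. Their poses are not given: they have to be found in the camera images.
- lighter: Red gas lighter lying flat, give or take a few degrees of roll, 60 g. Origin: underside, middle of its 184 x 106 x 28 mm bounding box; z up. Length runs along (0.883, -0.469, 0) of its own frame, NOT along x. Handle red, 104 mm long from (-0.080, 0.040) to (0.012, -0.007), 25 mm wide, 24 high, black button on top (28 high). Nozzle: metal rod 9 mm thick, 90 mm long, axis 12 mm above the underside.
- nozzle_tip (a point): Centre of the free end of the lighter's nozzle, on its axis (the nozzle's underside is 4.5 mm lower). x points along the nozzle, from the handle out of the tip; z up as it lies.
- handle (a point): Place to grasp: middle of the lighter's handle, 12 mm above its underside and 143 mm behind the nozzle tip; the handle is about 25 mm wide here. x points along the lighter towards the nozzle tip, y across the handle (close the fingers along y), z up as it lies.
- stove: Round grey one-burner table stove, fixed, 170 mm across, base 30 high; valve box and knob on +y, to 113 mm out. Origin on the worktop under the burner's centre; -x runs out through the brass lug. Burner head 68 mm across, dark cap top 57 high. Four dark prongs at 45 degrees to the axes, 37 to 79 mm from the centre, tops 75 high; the nozzle enters between the two beside the lug.
- lug (a point): Middle of the top face of the brass ignition lug on the rim of the burner head, a block 14 x 12 mm seen from above, 38 mm from the stove's centre and 56 mm above the worktop. Axes as the stove's: x points from here horizontally to the burner's centre, z up.
- board: Wooden chopping board laid over the draining board, fixed, 250 (x) x 280 (y) x 16 mm; origin at the middle of its underside, its top is 20 mm above the worktop. (Wall cupboards hang over the back of the worktop, from x = 0.63 m on, undersides 0.57 m above it: keep the forearm clear of them.)
- jar_a: Spice jar with red cap, loose, 45 mm in diameter, 106 mm high, upright in the row between board and stove; origin at the middle of its underside.
- jar_b: Spice jar with red cap, like the other, 45 mm in diameter, 106 mm high, loose, in the same row; origin at the middle of its underside.
- cup: Small white cup, loose, 62 mm wide, 87 mm high, in the same row; origin at the middle of its underside.

How it is judged:
On the way:
1. the lighter is held in the gripper, level, higher than the tops of the jars and cup (contact force between the fingers and lighter above 1 N and height (world z) of lighter above 0.108 m and height (world z) of nozzle_tip above 0.112 m and angle between lighter's own z axis and vertical below 0.35 rad), for 0.1 s.
At the end, for the whole second after the job is handed in: Held at rest, touching only the fingers: nozzle end within 12 mm of the lug's middle seen from above, underside 4 to 30 mm over it, aimed at the burner's centre and level within 0.21 rad, handle outside, roll under 0.35 rad. Jars and cup upright, within 20 mm of their starts (contact force between the fingers and lighter above 1 N and horizontal distance between nozzle_tip and lug below 0.012 m and z of nozzle_tip in the frame of lug between 0.0085 and 0.0345 m and angle between the x axis of nozzle_tip and the x axis of stove, either way round below 0.21 rad and x of handle in the frame of stove below -0.12 m and angle between lighter's own z axis and vertical below 0.35 rad and contact force between lighter and stove below 0.05 N and contact force between lighter and board below 0.05 N and linear speed of lighter below 0.02 m/s and angular speed of lighter below 0.15 rad/s and contact force between lighter and jar_a below 0.05 N and contact force between lighter and jar_b below 0.05 N and contact force between lighter and cup below 0.05 N and distance of each of jar_a, jar_b, cup from where it was at the start of the episode below 0.02 m and angle between each of jar_a, jar_b, cup's own z axis and vertical below 0.2 rad); the arm keeps its last pose, push and grip.
It fails at once if the lighter knocks against the stove (contact force between lighter and stove above 0.5 N).
It fails at once if the robot touches the stove (contact force between any of the fingers, the arm and stove above 0.5 N).
It fails at once if a spice jar in the row is knocked over or pushed away (distance of jar_a from where it was at the start of the episode above 0.02 m or angle between jar_a's own z axis and vertical above 0.3 rad).
It fails at once if a spice jar in the row is knocked over or pushed away (distance of jar_b from where it was at the start of the episode above 0.02 m or angle between jar_b's own z axis and vertical above 0.3 rad).
It fails at once if the cup in the row is knocked over or pushed away (distance of cup from where it was at the start of the episode above 0.02 m or angle between cup's own z axis and vertical above 0.3 rad).
It also fails if it takes over 42 s, if anything falls off the work surface, if the arm or the gripper's body presses on something with over 40 N, if the wrist force passes 120 N, or if a joint passes its speed limit or range.

### The arm

A 6-joint arm with a two-finger parallel gripper is mounted at the origin on a cart in front of the work surface, level with it; the furniture and walls round the work are solid. World frame = base frame: x ahead of the robot, y to its left, z up, the work surface at z = 0. Lengths are in m, angles in rad, forces in N, time in s.
With the tool pointing down it reaches from about 0.375 to 0.75 m from the base axis. Payload 9 kg.
Tool frame: the origin (TCP) lies between the finger pads; the fingertips stand 14 mm ahead of it and the grasp point (between the pads) lies 5 mm behind it; z points along the fingers, y is the line along which they close (so a half turn about z gives the same grasp; the last joint's range is limited). The gripper opens to 85 mm and grips with 20 to 120 N. Pads are 22 mm wide; open, the fingers measure 114 mm over their backs; the gripper's body (76 mm by 85 mm) begins 54 mm behind the grasp point. The pads swing forward as they close: fully open they stand 13 mm farther back than shut.
Start: joints at [-1.502, 0.104, 0.097, 1.564, 0, 1.353], TCP at [0.17, -0.576, 0.245] pointing down, gripper open.
Joint ranges: [-2.99, 2.99], [-0.84, 1.86], [-1.1, 1.16], [-1.84, 2.11], [-1.51, 1.56], [-3.14, 3.14]. Speed limits (rad/s): [2.22, 2.22, 2.57, 3.14, 3.14, 3.14].

### API

Orientations are given as a rotation vector (axis times angle).
In Python, from station import manip gives the robot as it stands. The module is installed in compiled form; this text tells all that it offers.
- The arm moves only by the tool servo_tool, never from a script. Its argument "deltas" is a list of rows, each a list of 3 entries, a list of its own where there are three numbers: the closure, from 0 (fully open) to 1 (shut), then the shift along the tool's x, y, z each as a share of 100 cm, from -1 to 1, then the turn, a rotation vector about the tool's x, y, z each as a share of 45 degrees, from -1 to 1. In form: [[claw, [tx, ty, tz], [ax, ay, az]], ...]. A call has 1 to 5 rows; each row is the pose to reach, as a shift and turn from the pose commanded when the call began, along the tool's axes at that moment; what a row does not reach only later rows make up. A row lasts 1/8 s, in which the tool goes at most 62.5 mm and 10.7 degrees, less where a joint would pass 70% of its speed; a pose out of reach is approached as far as the arm can. A call with a number of a shift or a turn outside -1 to 1 is refused whole. A call with a gripper value outside its range is refused whole. The fingers move at their own pace and stop on an object; "squeeze" is the grip in N (left out, the last holds). Time passes only in rows, so rows that repeat a pose let the fingers close. It gives the time, the measured TCP pose, the force, the opening and the grip force at its end, in the units of the state.
- manip.sense(): the state, without advancing time (a new reading comes with each control period).
- manip.capture(name): name is "scene" or "top"; returns a dict with "frame" (384x512x3 uint8, red, green, blue), "K" (3x3 intrinsics, pixels), "eye" and "rotation" of the camera in the world. Camera axes: x right, y up, looking along -z (the intrinsics and any distortion apply to the point x, -y, -z); pixel columns grow to the right and rows downward; lengths in m; the calibration is good to about 2 mm. A picture is of the moment at which its call begins. There is no depth.
- manip.sign_off(): hands the job in; it is judged then, once.
Trained networks look in the newest picture that a camera, given by its name, has taken for a name from the list of things; names that differ only in an ending like _2 or _b are one class to them, and where a whole thing is asked for, a point or a joint stands for the part that bears it (a point fixed in the world has none). Each returns a list of dicts, best first, with "p" (0 to 1); they miss things now and then, are a little off and sometimes report something else, mostly with a low value. They report only what shows in the picture. A call takes as long as a camera call.
- manip.masks_of(query, camera): "region" (384x512 bool, what is visible of it) and "at" ([row, column] in pixels, amid what is visible of it).
The state is a dict: "clock": time; "q": joint angles; "qvel": joint speeds; "joint_torque": joint torques, N m; "tcp_pos": TCP position; "orientation": TCP orientation; "contact_force": force on the tool from outside, world axes, zero at the start; "torque": the same for the moment, N m; "gripper_width": opening from 0.0 (shut) to 1.0 (fully open); "gripper_force": force on a finger pad.
Only numpy, scipy, OpenCV 4.12 (cv2) and the standard library are available. Lean on these libraries where they do the work, as an engineer would, in place of code of your own. Each camera call takes 0.05 s, during which the arm holds its last target. There are 200 camera calls.

## Working session

There is one attempt and no reset: what is moved stays moved. The work goes in short steps, Python scripts to look and compute and a tool call to move; the robot and the scene stay as the last step left them, time stands still between calls to the robot, and variables do not carry over. Pictures are saved under pics/ and viewed, at most 10 in all, crops included, and the job is handed in when it is done.

Besides the shell and the picture viewer there is one more tool, called after "Call:" as name(argument=value, ...), one argument or row to a line, values as JSON. servo_tool: Moves the arm, as the interface text tells. Its arguments: {"type":"object","properties":{"deltas":{"type":"array"},"squeeze":{"type":"number"}},"required":["deltas"]}

```bash
mkdir -p pics; cat > h.py <<'E'
import numpy as np, cv2
from station import manip
def cap(n):
    c=manip.capture(n); return c
def ray(c,px):
    r,cc=px; K=np.array(c["K"]); R=np.array(c["rotation"])
    d=np.linalg.inv(K)@np.array([cc,r,1.]); d=R@np.array([d[0],-d[1],-d[2]]); return np.array(c["eye"]),d
def atz(c,px,z):
    e,d=ray(c,px); return e+d*(z-e[2])/d[2]
def proj(c,P):
    p=np.array(c["rotation"]).T@(np.array(P)-c["eye"]); k=np.array(c["K"])@np.array([p[0],-p[1],-p[2]]); return k[:2]/k[2]  # col,row
E
python3 - <<'E'
from h import *
for n in ["scene","top"]:
    c=cap(n); np.save(n,c,allow_pickle=True)
    cv2.imwrite(f"pics/{n}0.png",c["frame"][:,:,::-1])
    print(n,c["eye"],c.keys())
    for q in ["lighter","stove","lug","nozzle_tip","jar_a","cup","board"]:
        for m in manip.masks_of(q,n)[:3]:
            print(q,round(m["p"],2),m["at"],m["region"].sum())
s=manip.sense(); print(s["tcp_pos"],s["orientation"],s["clock"])
E
```

```text
scene [-0.25759373  0.49200034  0.95759324] dict_keys(['frame', 'K', 'eye', 'rotation'])
lighter 0.67 [178.2, 342.1] 173
stove 0.96 [228.6, 155.6] 2623
lug 0.66 [229.6, 156.9] 2674
lug 0.17 [182.8, 347.3] 986
nozzle_tip 0.66 [177.2, 340.6] 191
jar_a 0.7 [177.6, 235.1] 415
cup 0.55 [195.9, 237.3] 85
board 0.94 [184.3, 350.0] 998
top [ 0.25471139 -0.11604192  1.41000171] dict_keys(['frame', 'K', 'eye', 'rotation'])
lighter 0.56 [222.6, 356.0] 318
stove 0.98 [164.6, 173.8] 2743
lug 0.83 [164.3, 176.1] 2737
nozzle_tip 0.66 [218.7, 356.2] 375
jar_a 0.79 [168.4, 259.2] 312
jar_a 0.7 [230.4, 247.0] 270
jar_a 0.46 [165.3, 173.2] 2724
cup 0.94 [197.6, 252.8] 481
board 0.77 [207.7, 339.1] 7874
[ 0.1697509  -0.57550169  0.24534425] [ 3.10924279e+00  4.48996559e-01 -1.31347012e-05] 0.8
```

```bash
python3 - <<'E'
import cv2
a=cv2.imread("pics/top0.png")[110:290,110:420]
cv2.imwrite("pics/top0c.png",cv2.resize(a,(775,450),interpolation=cv2.INTER_CUBIC))
E
```

```text
(no output)
```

View pics/top0c.png

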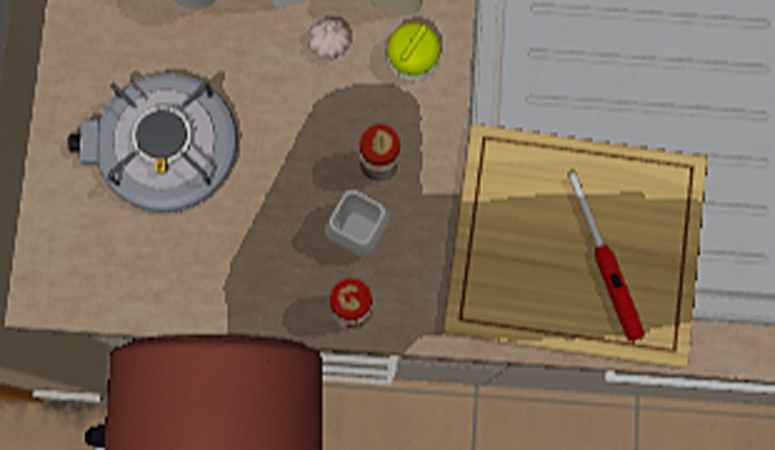

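View pics/scene0.png

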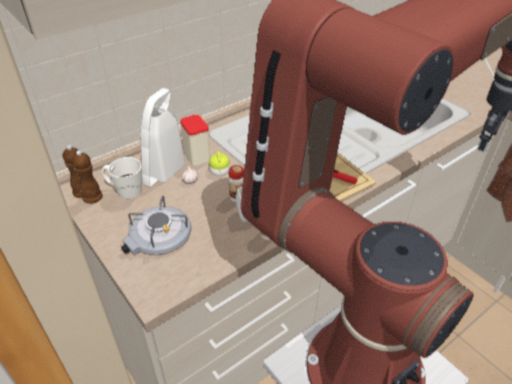

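The top view shows the lighter with its tip at about (crop/2.5) row 179, col 339 and its handle end at row 245, col 364. The lug is at row 176, col 174, on the robot side of the burner. The row runs jar (168,262), cup (199,253), jar (230,250). In the scene view the arm hides the row.

```bash
cat > m.py <<'E'
from h import *
c=np.load("top.npy",allow_pickle=True).item()
f=c["frame"]; hsv=cv2.cvtColor(f,cv2.COLOR_RGB2HSV).astype(int)
H,S,V=[hsv[...,i] for i in range(3)]
rr,cc=np.mgrid[:384,:512]
def cent(m): return [rr[m].mean(),cc[m].mean()]
red=((H<8)|(H>172))&(S>150)&(V>70)
L=red&(rr>195)&(rr<255)&(cc>335)&(cc<375)
P=np.array([atz(c,p,0.035)[:2] for p in zip(rr[L],cc[L])]); m=P.mean(0)
u=np.linalg.svd(P-m)[2][0]; t=(P-m)@u
print("handle n",L.sum(),"mid",(m+u*(t.max()+t.min())/2),"cent",m,"dir",u,"len",np.ptp(t))
for n,box in (("A",(155,180,250,275)),("B",(218,242,235,262))):
    M=red&(rr>box[0])&(rr<box[1])&(cc>box[2])&(cc<box[3]); print(n,M.sum(),atz(c,cent(M),.106))
y=(H>15)&(H<32)&(S>150)&(V>120)&(rr>168)&(rr<184)&(cc>165)&(cc<185)
print("lug",y.sum(),cent(y),atz(c,cent(y),.056))
d=(V<85)&(rr>150)&(rr<178)&(cc>160)&(cc<188)
n,lab,st,ce=cv2.connectedComponentsWithStats(cv2.erode(d.astype(np.uint8),np.ones((3,3))))
for i in range(1,n): print("cap",st[i],atz(c,ce[i][::-1],.057))
print("tip",atz(c,(110+173/2.5,110+573/2.5),.032),"hend",atz(c,(110+337/2.5,110+636/2.5),.032),"cup",atz(c,(110+222/2.5,110+358/2.5),.087))
E
python3 m.py
```

```text
Traceback (most recent call last):
  File "m.py", line 9, in <module>
    P=np.array([atz(c,p,0.035)[:2] for p in zip(rr[L],cc[L])]); m=P.mean(0)
                ~~~^^^^^^^^^^^
  File "h.py", line 9, in atz
    e,d=ray(c,px); return e+d*(z-e[2])/d[2]
                                       ~^^^
IndexError: invalid index to scalar variable.
```

```bash
python3 - <<'E'
from h import *
c=np.load("top.npy",allow_pickle=True).item(); print(c["rotation"])
E
sed -i 's/R=np.array(c\["rotation"\])/R=cv2.Rodrigues(np.array(c["rotation"],float))[0]/; s/np.array(c\["rotation"\]).T/cv2.Rodrigues(np.array(c["rotation"],float))[0].T/' h.py; python3 m.py
```

```text
[ 0.16564348 -0.14971908 -1.49489218]
handle n 273 mid [ 0.46781436 -0.37828795] cent [ 0.46650448 -0.3788599 ] dir [-0.91644515 -0.40016032] len 0.11182344065908545
A 136 [ 0.6024437  -0.09782842  0.106     ]
B 163 [ 0.43015113 -0.08006631  0.106     ]
lug 18 [np.float64(175.66666666666666), np.float64(173.55555555555554)] [0.57443478 0.14977427 0.056     ]
cap [166 155  18  17 222] [0.61026245 0.15166744 0.057     ]
tip [ 0.60303144 -0.32340818  0.032     ] hend [ 0.4187498  -0.40093272  0.032     ] cup [ 0.51727271 -0.08159644  0.087     ]
```

Call:
servo_tool(
  deltas=[
    [0,[0.343,-0.103,0],[0,0,-0.15]],
    [0,[0.343,-0.103,0],[0,0,-0.15]],
    [0,[0.343,-0.103,0],[0,0,-0.15]],
    [0,[0.343,-0.103,0],[0,0,-0.15]],
    [0,[0.343,-0.103,0],[0,0,-0.15]],
  ],
  squeeze=40,
)

```text
clock: 1.42
tcp_pos: [0.4329, -0.4034, 0.2455]
orientation: [3.077, 0.631, 0.0]
contact_force: [0.4, -0.5, -0.0]
gripper_width: 0.999
gripper_force: 0.0
```

Call:
servo_tool(
  deltas=[
    [0,[0.044,-0.008,0.02],[0,0,0]],
    [0,[0.044,-0.008,0.07],[0,0,0]],
    [0,[0.044,-0.008,0.12],[0,0,0]],
    [0,[0.044,-0.008,0.15],[0,0,0]],
    [0,[0.044,-0.008,0.15],[0,0,0]],
  ],
)

```text
clock: 2.05
tcp_pos: [0.4675, -0.3784, 0.0928]
orientation: [-3.073, -0.631, 0.003]
contact_force: [0.2, -0.5, 1.0]
gripper_width: 1.0
gripper_force: 0.0
```

```bash
python3 - <<'E'
from h import *
s=manip.sense(); print(s["tcp_pos"],s["orientation"],s["clock"])
c=cap("top"); g=np.array(s["tcp_pos"]); col,row=proj(c,[.47,-.379,.03]); print(col,row)
a=c["frame"][150:290,280:430,::-1]; cv2.imwrite("pics/t1.png",cv2.resize(a,None,fx=4,fy=4,interpolation=cv2.INTER_CUBIC))
E
```

```text
[ 0.46751593 -0.37841817  0.09276228] [-3.07340968 -0.63050554  0.00341383] 2.05
356.9818440069404 226.28299622019983
```

View pics/t1.png

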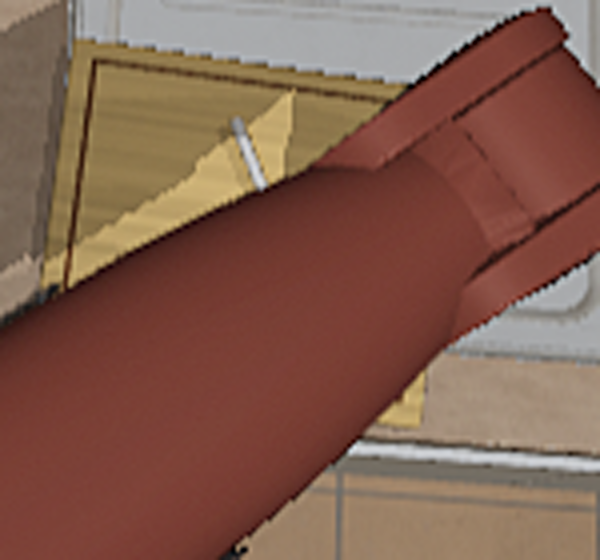

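The arm hides the handle; only the nozzle tip shows, at about row 180, col 339, unchanged. I'll go down and grasp.

Call:
servo_tool(
  deltas=[
    [0,[0.002,0,0.03],[0,0,0]],
    [0,[0.002,0,0.045],[0,0,0]],
    [0,[0.002,0,0.054],[0,0,0]],
    [0,[0.002,0,0.054],[0,0,0]],
    [0.5,[0.002,0,0.054],[0,0,0]],
  ],
)

```text
clock: 2.72
tcp_pos: [0.4709, -0.3797, 0.0424]
orientation: [3.076, 0.631, 0.001]
contact_force: [-0.0, 0.1, 0.2]
gripper_width: 0.817
gripper_force: 0.0
```

Call:
servo_tool(
  deltas=[
    [1,[0,0,0],[0,0,0]],
    [1,[0,0,0],[0,0,0]],
    [1,[0,0,0],[0,0,0]],
    [1,[0,0,0],[0,0,0]],
    [1,[0,0,0],[0,0,0]],
  ],
)

```text
clock: 3.35
tcp_pos: [0.4706, -0.3793, 0.0417]
orientation: [3.077, 0.631, 0.0]
contact_force: [-2.0, 1.5, 4.8]
gripper_width: 0.233
gripper_force: 39.9
```

Call:
servo_tool(
  deltas=[
    [0.5,[0,0,0],[0,0,0]],
    [0.5,[0,0,0],[0,0,0]],
    [0.5,[0,0,0.004],[0,0,0]],
    [0.5,[0,0,0.005],[0,0,0]],
    [0.5,[0,0,0.005],[0,0,0]],
  ],
)

```text
clock: 3.98
tcp_pos: [0.4704, -0.3791, 0.036]
orientation: [-3.077, -0.631, 0.0]
contact_force: [0.7, -0.1, 0.3]
gripper_width: 0.502
gripper_force: 0.0
```

Call:
servo_tool(
  deltas=[
    [1,[0,0,0],[0,0,0]],
    [1,[0,0,0],[0,0,0]],
    [1,[0,0,0],[0,0,0]],
    [1,[0,0,0],[0,0,0]],
    [1,[0,0,0],[0,0,0]],
  ],
)

```text
clock: 4.6
tcp_pos: [0.4706, -0.3793, 0.0365]
orientation: [3.077, 0.631, 0.0]
contact_force: [-0.1, 0.5, 2.7]
gripper_width: 0.233
gripper_force: 39.5
```

Call:
servo_tool(
  deltas=[
    [1,[0,0,-0.02],[0,0,0]],
    [1,[0,0,-0.06],[0,0,0]],
    [1,[0,0,-0.11],[0,0,0]],
    [1,[0,0,-0.16],[0,0,0]],
    [1,[0,0,-0.18],[0,0,0]],
  ],
  squeeze=60,
)

```text
clock: 5.22
tcp_pos: [0.4713, -0.3801, 0.221]
orientation: [3.073, 0.63, 0.004]
contact_force: [0.8, -1.4, -1.4]
gripper_width: 0.221
gripper_force: 59.0
```

```bash
python3 - <<'E'
from h import *
s=manip.sense(); print(s["tcp_pos"],s["orientation"],s["clock"],s["gripper_width"],s["q"])
for n,sl in (("top",np.s_[130:270,290:430]),("scene",np.s_[110:230,280:400])):
    c=cap(n); np.save(n+"2",c,allow_pickle=True); a=c["frame"][sl][:,:,::-1]
    cv2.imwrite(f"pics/{n}2.png",cv2.resize(a,(390,390),interpolation=cv2.INTER_CUBIC))
cv2.imwrite("pics/two2.png",np.hstack([cv2.imread("pics/top2.png"),cv2.imread("pics/scene2.png")]))
E
```

```text
[ 0.47131209 -0.3801134   0.22099849] [3.07279014 0.63037409 0.00377089] 5.225 0.2214157500452915 [-8.94374582e-01  1.10200808e-01  5.96708424e-02  1.51489200e+00
 -5.53139496e-05  1.84253834e+00]
```

View pics/two2.png

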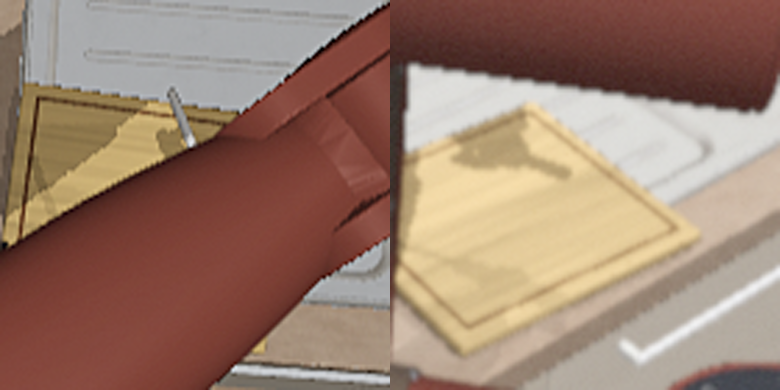

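The lighter hangs under the gripper, clear of the board; its tip in the top view is at about row 162, col 352. I'll check the tip offset and stove heading.

```bash
python3 - <<'E'
from h import *
c=np.load("top2.npy",allow_pickle=True).item()
t=atz(c,(130+91/390*140,290+171.5/390*140),.2165); g=np.array([.4713,-.3801]); print("tip",t, t[:2]-g, np.hypot(*(t[:2]-g)), np.arctan2(*(t[:2]-g)[::-1]))
c=np.load("top.npy",allow_pickle=True).item()
P=lambda x,y,z: atz(c,(110+y/2.5,110+x/2.5),z)[:2]
k=P(75,142,.02); print("knob",k)
C=P(162,134,.057); l=P(161,165,.056); print(C,l)
for n,(x,y) in dict(ul=(113,85),ur=(208,88),ll=(113,180),lr=(207,182)).items():
    print(n,P(x,y,.075))
E
```

```text
tip [ 0.601314   -0.32506087  0.2165    ] [0.130014   0.05503913] 0.14118409100948637 0.40045728149972404
knob [0.60267457 0.2577146 ]
[0.60972663 0.1497553 ] [0.57363215 0.14727782]
ul [0.65844042 0.20778303]
ur [0.66241588 0.09975681]
ll [0.54823451 0.19531807]
lr [0.55329243 0.09025723]
```

Call:
servo_tool(
  deltas=[
    [1,[0.05,-0.15,0.0],[0,0,0]],
    [1,[0.1,-0.28,0.0],[0,0,0]],
    [1,[0.1,-0.28,0.0],[0,0,0]],
    [1,[0.1,-0.28,0.0],[0,0,0]],
    [1,[0.1,-0.28,0.0],[0,0,0]],
  ],
)

```text
clock: 5.95
tcp_pos: [0.451, -0.0798, 0.2142]
orientation: [-3.076, -0.632, 0.003]
contact_force: [0.4, 0.1, -0.9]
gripper_width: 0.226
gripper_force: 59.1
```

Call:
servo_tool(
  deltas=[
    [1,[0.068,-0.209,0],[0,0,0.433]],
    [1,[0.068,-0.209,0],[0,0,0.433]],
    [1,[0.068,-0.209,0],[0,0,0.433]],
    [1,[0.068,-0.209,0],[0,0,0.433]],
    [1,[0.068,-0.209,0],[0,0,0.433]],
  ],
)

```text
clock: 6.58
tcp_pos: [0.4309, 0.1391, 0.2143]
orientation: [-3.139, -0.109, 0.005]
contact_force: [-0.4, -0.6, -1.1]
gripper_width: 0.226
gripper_force: 59.2
```

```bash
python3 - <<'E'
from h import *
s=manip.sense(); print(s["tcp_pos"],s["orientation"],s["clock"],s["gripper_width"])
for n,sl in (("top",np.s_[90:250,110:270]),("scene",np.s_[140:280,90:230])):
    c=cap(n); np.save(n+"3",c,allow_pickle=True); a=c["frame"][sl][:,:,::-1]
    cv2.imwrite(f"pics/{n}3.png",cv2.resize(a,(400,400),interpolation=cv2.INTER_CUBIC))
cv2.imwrite("pics/two3.png",np.hstack([cv2.imread("pics/top3.png"),cv2.imread("pics/scene3.png")]))
E
```

```text
[0.43089101 0.13910933 0.214308  ] [-3.13935227 -0.10890182  0.00474222] 6.575 0.22567354379414337
```

View pics/two3.png

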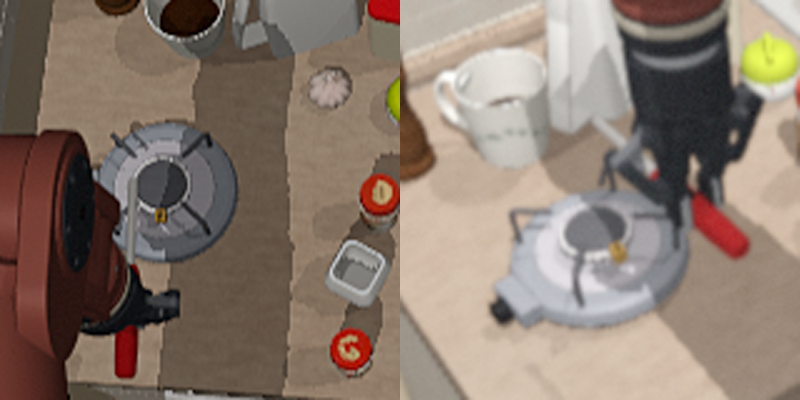

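Top view: the nozzle tip is at about row 162, col 164, pointing up past the burner. Scene view: tip at about row 183, col 159; lug at about row 228, col 166. Next I triangulate both.

```bash
python3 - <<'E'
from h import *
t=np.load("top3.npy",allow_pickle=True).item(); s=np.load("scene3.npy",allow_pickle=True).item()
def tri(a,b):
    A=np.zeros((3,3));v=np.zeros(3);ds=[]
    for e,d in (ray(t,a),ray(s,b)):
        d=d/np.linalg.norm(d);M=np.eye(3)-np.outer(d,d);A+=M;v+=M@e
    x=np.linalg.solve(A,v); return x,[np.linalg.norm(np.cross(x-e,d/np.linalg.norm(d))) for e,d in (ray(t,a),ray(s,b))]
def lug(c,b):
    h=cv2.cvtColor(c["frame"],cv2.COLOR_RGB2HSV); m=np.zeros((384,512),bool); r0,r1,c0,c1=b
    m[r0:r1,c0:c1]=((h[...,0]>12)&(h[...,0]<32)&(h[...,1]>140)&(h[...,2]>100))[r0:r1,c0:c1]
    r,k=np.nonzero(m); return (r.mean(),k.mean()),len(r)
a,b=lug(t,(168,184,165,185)),lug(s,(218,238,155,178)); print("lug",a,b,tri(a[0],b[0]))
print("lug top z",atz(t,a[0],.056),atz(s,b[0],.056))
print("tip",tri((162,163.6),(182.7,159)), atz(t,(162,163.6),.21))
print("hend top",atz(t,(90+375*.4,110+126*.4),.21))
for P in ([.573,.148,.21],): print(proj(t,P),proj(s,P))
E
```

```text
lug ((np.float64(176.07692307692307), np.float64(173.53846153846155)), 13) ((np.float64(228.4), np.float64(166.4)), 5) (array([0.57404167, 0.15002918, 0.04798318]), [np.float64(0.0015758155045890677), np.float64(0.0015758155045890341)])
lug top z [0.57323734 0.14969677 0.056     ] [0.56533429 0.15207178 0.056     ]
tip (array([0.5719794 , 0.14837883, 0.20665445]), [np.float64(0.0009991461345466787), np.float64(0.000999146134546652)]) [0.5717752  0.14844793 0.21      ]
hend top [0.3742257 0.1346831 0.21     ]
[163.82850054 161.54618599] [158.33112727 181.24869627]
```

Call:
servo_tool(
  deltas=[
    [1,[0.001,-0.001,0.02],[0,0,0]],
    [1,[0.001,-0.001,0.045],[0,0,0]],
    [1,[0.001,-0.001,0.07],[0,0,0]],
    [1,[0.001,-0.001,0.085],[0,0,0]],
    [1,[0.001,-0.001,0.09],[0,0,0]],
  ],
)

```text
clock: 7.3
tcp_pos: [0.4328, 0.1369, 0.1248]
orientation: [3.14, 0.099, -0.003]
contact_force: [0.0, 0.5, -1.0]
gripper_width: 0.231
gripper_force: 59.2
```

Call:
servo_tool(
  deltas=[
    [1,[0,0,0.01],[0,0,0]],
    [1,[0,0,0.021],[0,0,0]],
    [1,[0,0,0.032],[0,0,0]],
    [1,[0,0,0.038],[0,0,0]],
    [1,[0,0,0.04],[0,0,0]],
  ],
)

```text
clock: 7.92
tcp_pos: [0.4332, 0.1375, 0.0858]
orientation: [3.14, 0.101, -0.001]
contact_force: [0.7, 0.7, -0.6]
gripper_width: 0.23
gripper_force: 59.2
```

Call:
servo_tool(
  deltas=[
    [1,[0,0,0],[0,0,0]],
    [1,[0,0,0],[0,0,0]],
    [1,[0,0,0],[0,0,0]],
    [1,[0,0,0],[0,0,0]],
  ],
)

```text
clock: 8.43
tcp_pos: [0.4335, 0.1375, 0.0864]
orientation: [3.14, 0.101, 0.0]
contact_force: [0.2, 0.4, -0.6]
gripper_width: 0.227
gripper_force: 59.2
```

```bash
python3 - <<'E'
from h import *
s=manip.sense(); print(s["tcp_pos"],s["orientation"],s["clock"],s["gripper_width"],s["contact_force"])
for n,sl in (("top",np.s_[130:210,130:210]),("scene",np.s_[180:270,110:200])):
    c=cap(n); np.save(n+"4",c,allow_pickle=True); a=c["frame"][sl][:,:,::-1]
    cv2.imwrite(f"pics/{n}4.png",cv2.resize(a,(400,400),interpolation=cv2.INTER_CUBIC))
    for z in (.071,.0755,.08): print(n,z,proj(c,[.573,.1495,z]).round(1))
cv2.imwrite("pics/two4.png",np.hstack([cv2.imread("pics/top4.png"),cv2.imread("pics/scene4.png")]))
E
```

```text
[0.43347286 0.13750492 0.08640548] [3.13983196e+00 1.01350407e-01 3.34363722e-04] 8.425 0.22692121028517398 [ 0.24463365  0.40692445 -0.58641755]
top 0.071 [172.7 174.9]
top 0.0755 [172.4 174.5]
top 0.08 [172.1 174.1]
scene 0.071 [165.1 222.2]
scene 0.0755 [164.9 221. ]
scene 0.08 [164.6 219.8]
```

View pics/two4.png

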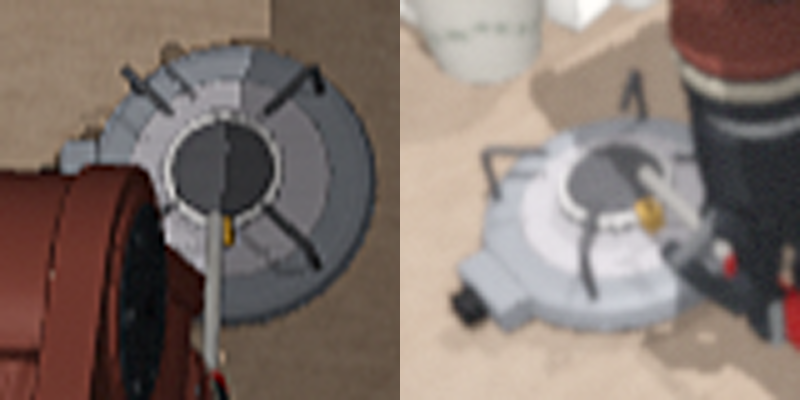

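The nozzle now passes over the lug between the prongs: tip at row 172.5, col 172.6 (top) and row 218.7, col 165.1 (scene). That puts it about 4 mm too far in and a few mm high, so I'll make a small correction.

Call:
servo_tool(
  deltas=[
    [1,[-0.004,-0.001,0.004],[0,0,0]],
    [1,[-0.004,-0.001,0.004],[0,0,0]],
    [1,[-0.004,-0.001,0.004],[0,0,0]],
    [1,[-0.004,-0.001,0.004],[0,0,0]],
    [1,[-0.004,-0.001,0.004],[0,0,0]],
  ],
)

```text
clock: 9.15
tcp_pos: [0.4294, 0.1382, 0.0823]
orientation: [3.14, 0.101, 0.0]
contact_force: [-0.5, -0.3, -1.0]
gripper_width: 0.222
gripper_force: 59.2
```

```bash
python3 - <<'E'
from h import *
s=manip.sense(); print(s["tcp_pos"],s["clock"],s["gripper_width"])
for n,sl in (("top",np.s_[150:200,150:200]),("scene",np.s_[200:250,140:190])):
    c=cap(n); a=c["frame"][sl][:,:,::-1]
    cv2.imwrite(f"pics/{n}5.png",cv2.resize(a,(400,400),interpolation=cv2.INTER_CUBIC))
cv2.imwrite("pics/two5.png",np.hstack([cv2.imread("pics/top5.png"),cv2.imread("pics/scene5.png")]))
E
```

```text
[0.42940401 0.13822421 0.08230521] 9.15 0.22184267525687856
```

View pics/two5.png

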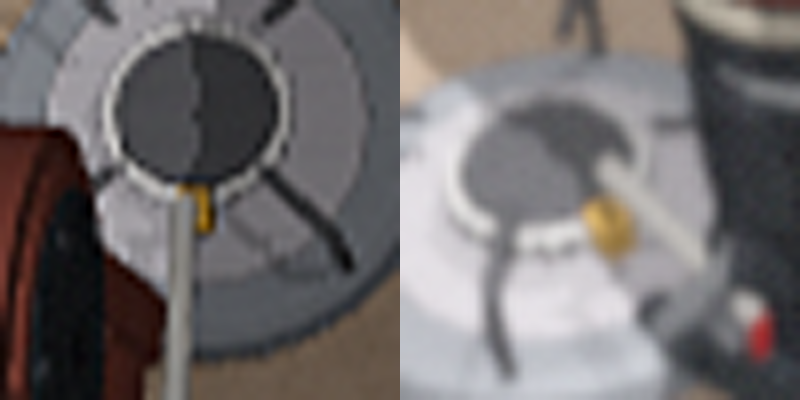

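The tip is at row 174.8, col 172.8 (top) and row 220, col 165.6 (scene). Both are within a pixel of the target, so I'm handing in.

```bash
python3 -c "
from station import manip
print(manip.sign_off())"
```

```text
the job is handed in; nothing more can be done
None
```

I handed in the job with the lighter still held: by the last camera check its nozzle end is within about 3 mm of the lug's middle from above, roughly 15 mm over it, and aimed at the burner's centre; no verdict came back.

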